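Gauge the lens rack slots

ROBOT

A 7-joint arm with a two-finger parallel gripper is mounted at the origin on the work surface. World frame = base frame: x ahead of the robot, y to its left, z up, the work surface at z = 0. Lengths are in m, angles in degrees, forces in N, time in s.
With the tool pointing down it reaches from about 0.35 to 0.9 m from the base axis. Payload 7.2 kg.
Tool frame: the origin (TCP) lies between the finger pads; the fingertips stand 14 mm ahead of it and the grasp point (between the pads) lies 5 mm behind it (arm.tips_ahead is the distance from the TCP to the fingertips, in m); y points along the fingers, z is the direction in which the jaws open and shut, and the axes are right-handed (so a half turn about y gives the same grasp; the last joint's range is limited). The gripper opens to 85 mm and grips with 20 to 120 N. Pads are 22 mm wide; open, the fingers measure 114 mm over their backs; the gripper's body (76 mm by 85 mm) begins 54 mm behind the grasp point. The pads swing forward as they close: fully open they stand 13 mm farther back than shut.
Start: joints at [69.202, 23.554, -0.728, 91.456, 0.321, 64.991, -4.71], TCP at [0.182, -0.598, 0.245] pointing down, gripper open.
Joint ranges: [-169.25, 169.25], [-16.82, 113.86], [-84.01, 82.57], [7.8, 145.47], [-59.2, 239.2], [7.22, 106.19], [-163.78, 163.78]. Speed limits (degrees/s): [136.94, 136.94, 172.46, 172.46, 180, 180, 180].

INTERFACE

Orientations are given as [roll, pitch, yaw] about the fixed x, y, z axes, in that order (R = Rz(yaw) Ry(pitch) Rx(roll)).
In Python, from cell import arm gives the robot as it stands. The module is installed in compiled form; this text tells all that it offers.
- The arm moves only by the tool carry_out, never from a script. Its argument "commands" is a list of rows, each an object with "travel": the shift along the tool's x, y, z in units of 25 mm (1.0 is 25 mm), a list of three; "twist": the turn about the tool's y in units of 8 degrees (1.0 is 8 degrees); "gripper": the opening in per cent of the stroke, from 0 (shut) to 100 (fully open). A call has 1 to 10 rows; each row is the pose to reach, as a shift and turn from the pose commanded when the call began, along the tool's axes at that moment; what a row does not reach only later rows make up. A row lasts 1/10 s, in which the tool goes at most 50 mm and 8.59 degrees, less where a joint would pass 70% of its speed; a pose out of reach is approached as far as the arm can. A call with a gripper value outside its range is refused whole. The fingers move at their own pace and stop on an object; the grip force is fixed at half the most. Time passes only in rows, so rows that repeat a pose let the fingers close. It gives the time, the measured TCP pose, the force and the opening at its end, in the units of the state.
- arm.observe(): the state, without advancing time (a new reading comes with each control period).
- arm.grab_frame(name): name is "side" or "top" or "wrist"; returns a dict with "frame" (400x640x3 uint8, red, green, blue), "fx", "fy", "cx", "cy" (pixels), "R" (3x3) and "t" (3): a world point X has camera coordinates R X + t. Camera axes: x right, y down, z forward; pixel columns grow to the right and rows downward; lengths in m; the calibration is good to about 2 mm. A picture is of the moment at which its call begins. There is no depth.
- arm.finish_job(): hands the job in, once; it reports no verdict.
The state is a dict: "time_s": time; "q": joint angles; "qvel": joint speeds; "joint_efforts": joint torques, N m; "eef_pos": TCP position; "ee_rot": TCP orientation; "wrist_force": force on the tool from outside, world axes, zero at the start; "ft_torque": the same for the moment, N m; "finger_gap": opening from 0.0 (shut) to 1.0 (fully open).
Only numpy, scipy, OpenCV 4.12 (cv2) and the standard library are available. Lean on these libraries where they do the work, as an engineer would, in place of code of your own. Each camera call takes 0.05 s, during which the arm holds its last target.

TASK

Take the thickness gauge out of its stand and, keeping hold of it, feel its blade down the slots of the lens rack: inside, the lining has slipped, so that one or two of the three slots jam part way. Press gently, never forcing a slot that jams; push the blade fully home in a slot that takes it, handle resting on the rack, and leave the gauge standing there released. Leave the other things on the desk alone.

Things in the scene. Friction and masses are not known exactly. Their poses are not given: they have to be found in the camera images.
- gauge: Loose upright gauge, 100 g: steel blade 36 (own x) x 4 (own y) x 32 mm long, lower edge rounded; above it a black handle 32 (x) x 14 (y) x 60 mm. Origin at the middle of the blade's lower edge, z up; handle from z = 32 (its flat underside is the shoulder) to 92 mm. Same after a half turn. Grip the handle across its 14 mm near z = 70 mm, at about 40 N so that it does not slip.
- stand: Fixed aluminium holder 56 (own x) x 35 (y) mm, 36 mm tall, on a 90 x 70 x 4 mm foot; origin under its centre. The gauge starts in its slot (40 mm along x, 7 mm along y), axes along the stand's, shoulder on the stand's top, so the blade's edge is 4 mm above the desk.
- rack: Fixed white lens rack with aluminium sides, 56 (own x) x 160 (y) x 42 mm tall, on a 64 x 176 x 5 mm foot; origin under its centre. Three upright slots in its top, each 40 (x) x 6 (y) mm, at y = +50, 0, -50 mm; the blade goes in with its width along the rack's x. Never over 25 N on the rack, the pads' squeeze of 2 to 5 N included: go at about 10 mm/s, stop at 13 N.
- slot_left (a point): Centre of the mouth of the slot at the rack's y = +50 mm, at the rack's top. In every slot a sprung pad stands 2.4 mm out of the +y wall; the blade's edge meets it 10 to 13 mm down and pushes it aside with 3 to 8 N of downward push; then it drags, so the gauge does not drop in by itself.
- slot_mid (a point): Centre of the mouth of the middle slot, at the rack's top. A white lining strip 18 mm down inside the rack, slipped sideways by an unseen amount, blocks usually two, sometimes one of the three slots; at least one is always clear. A blocked slot stops the blade 18 mm down, springy at about 4 N per mm for 5 mm, then hard.
- slot_right (a point): Centre of the mouth of the slot at the rack's y = -50 mm, at the rack's top. In a clear slot the blade goes in 32 mm, until the handle's shoulder meets the rack's rigid top (blade's edge then 10 mm above the desk).
- spray: Bystander: loose white bottle, 40 mm in diameter, 110 mm tall; origin under its centre.
- remote: Bystander: loose black remote control, 150 x 45 x 18 mm, lying flat; origin under its centre.
- occluder: Bystander: loose flat black eye-cover paddle, 6 mm thick, handle 110 mm long along its own x and a disc 56 mm across centred at x = +70 mm; origin on its underside.
Mind the look-alikes: they are no part of the job. What is shaped like the rack but blue is not meant.

How it is judged (in metres and radians):
On the way, in this order (a step that is already met when the one before it is completed fails the run):
1. the gauge is held, lifted clear of its stand (contact force between the fingers and gauge above 1 N and z of gauge in the frame of stand above 0.04 m), for 0.1 s.
2. the blade is fully home in a slot while the gauge is still held (contact force between the fingers and gauge above 1 N and z of gauge in the frame of rack below 0.0125 m and (horizontal distance between gauge and slot_left below 0.005 m or horizontal distance between gauge and slot_mid below 0.005 m or horizontal distance between gauge and slot_right below 0.005 m)), for 0.1 s.
At the end, for the whole second after the job is handed in: The gauge stands released and at rest in any one of the rack's slots, its blade fully home (lower edge no more than 12.5 mm above the rack's underside, i.e. the shoulder within 2.5 mm of the rack's top), centred within 5 mm of the slot's centre and upright within 0.12 rad (z of gauge in the frame of rack below 0.0125 m and (horizontal distance between gauge and slot_left below 0.005 m or horizontal distance between gauge and slot_mid below 0.005 m or horizontal distance between gauge and slot_right below 0.005 m) and angle between gauge's own z axis and vertical below 0.12 rad and linear speed of gauge below 0.01 m/s and contact force between the fingers and gauge below 0.1 N); the robot touches nothing.
It fails at once if the rack is pressed with more than 25 N (contact force between rack and anything else above 25 N).
It fails at once if the spray is moved by more than 20 mm (distance of spray from where it was at the start of the episode above 0.02 m).
It fails at once if the remote is moved by more than 20 mm (distance of remote from where it was at the start of the episode above 0.02 m).
It fails at once if the occluder is moved by more than 20 mm (distance of occluder from where it was at the start of the episode above 0.02 m).
It also fails if it takes over 64 s, if anything falls off the work surface, if the arm or the gripper's body presses on something with over 40 N, if the wrist force passes 120 N, or if a joint passes its speed limit or range.

## Working session

There is one attempt and no reset: what is moved stays moved. The work goes in short steps, Python scripts to look and compute and a tool call to move; the robot and the scene stay as the last step left them, time stands still between calls to the robot, and variables do not carry over. Pictures are saved under pics/ and viewed, and the job is handed in when it is done.

Besides the shell and the picture viewer there is one more tool, called after "Call:" as name(argument=value, ...), one argument or row to a line, values as JSON. carry_out: Moves the arm, as the interface text tells. Its arguments: {"type":"object","properties":{"commands":{"type":"array","items":{"type":"object","properties":{"travel":{"type":"array","items":{"type":"number"}},"twist":{"type":"number"},"gripper":{"type":"number"}}}}},"required":["commands"]}

```bash
mkdir -p pics
python3 - <<'E'
from cell import arm
import cv2,pickle
o=arm.observe();print(o)
for n in("side","top","wrist"):
    f=arm.grab_frame(n);pickle.dump(f,open(n+".pkl","wb"));cv2.imwrite(f"pics/{n}0.png",f["frame"][:,:,::-1])
    print(n,f["fx"],f["cx"],f["cy"],f["R"],f["t"])
E
```

```text
{'time_s': 0.0, 'q': array([69.20080577, 23.59868598, -0.72694205, 91.5057444 ,  0.3211748 ,
       64.99032957, -4.70836108]), 'qvel': array([-0.02361902,  0.0642026 , -0.02858103,  0.05266414,  0.04184306,
       -0.02945666, -0.08695856]), 'joint_efforts': array([-5.42327034e-04, -6.00629997e+01,  6.81298915e-01, -2.99410576e+01,
        1.35323487e-02,  1.09081389e-02, -1.06223433e-05]), 'eef_pos': array([ 0.18140508, -0.59758554,  0.24445555]), 'ee_rot': array([-9.00924229e+01, -7.44274925e-03, -1.63106750e+02]), 'wrist_force': array([-0.55676222, -0.27955714,  0.193142  ]), 'ft_torque': array([-0.04422714,  0.01618524, -0.02478468]), 'finger_gap': 0.9986907207455975}
side 381.0409820328097 319.443157066086 191.87283630182355 [[ 0.89230039 -0.4513206  -0.01047553]
 [-0.33170025 -0.63970697 -0.69336133]
 [ 0.30622698  0.62216132 -0.72051393]] [-0.50619265  0.29169971  0.72933822]
top 428.4311605754823 323.50891463987983 205.4964755944834 [[-0.00317666 -0.99992305  0.01199197]
 [-0.9975353   0.00232804 -0.07012784]
 [ 0.07009452 -0.01218519 -0.99746593]] [0.03642386 0.60350164 1.18040863]
wrist 358.1805578052695 319.9726139003025 202.24551255430387 [[ 0.29000633 -0.95702347 -0.00155173]
 [-0.9105553  -0.27642349  0.30737454]
 [-0.29459358 -0.08772763 -0.95158735]] [-0.62364617 -0.03829662  0.38089987]
```

View pics/side0.png

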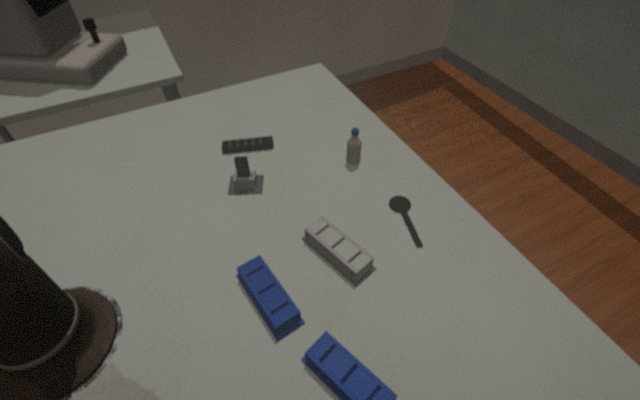

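View pics/top0.png

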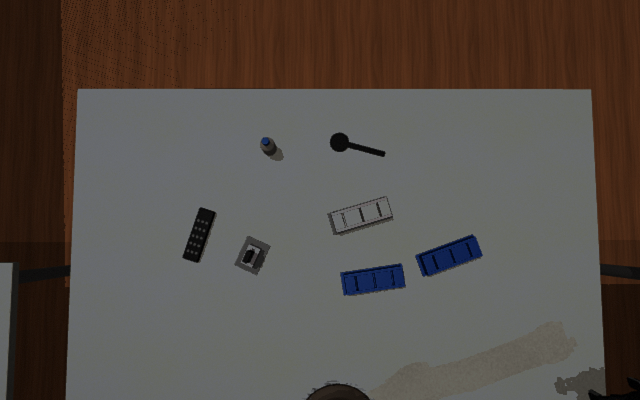

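View pics/wrist0.png

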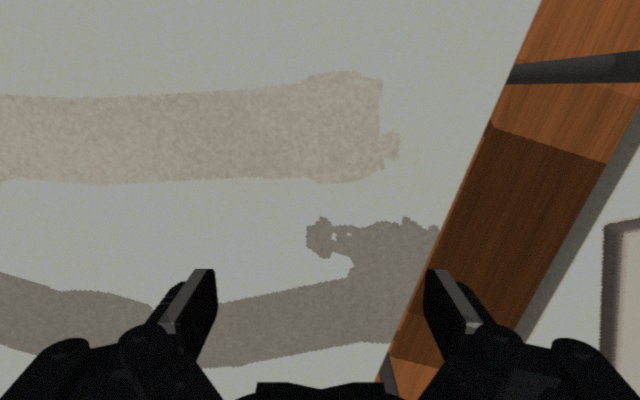

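Lookalikes: white rack at top (360,215), blue ones at (373,279) and (448,255). The white one fits the description. I'll enlarge it and the stand to confirm.

```bash
cat > h.py <<'E'
import numpy as np,cv2,pickle
from scipy.spatial.transform import Rotation as Ro
def ray(f,uv,z):
    R=np.array(f["R"]);t=np.array(f["t"]);c=-R.T@t
    d=R.T@np.array([(uv[0]-f["cx"])/f["fx"],(uv[1]-f["cy"])/f["fy"],1.])
    return c+d*(z-c[2])/d[2]
def proj(f,X):
    p=np.array(f["R"])@np.array(X)+np.array(f["t"]);return f["fx"]*p[0]/p[2]+f["cx"],f["fy"]*p[1]/p[2]+f["cy"]
def toolR(o): return Ro.from_euler("xyz",o["ee_rot"],degrees=True).as_matrix()
def crop(f,x0,y0,w,h,k,n):
    im=f["frame"][y0:y0+h,x0:x0+w,::-1];im=np.clip(im.astype(float)*1.5,0,255).astype("uint8")
    cv2.imwrite("pics/"+n,cv2.resize(im,None,fx=k,fy=k,interpolation=cv2.INTER_CUBIC))
E
python3 - <<'E'
from h import *
f=pickle.load(open("top.pkl","rb"))
crop(f,225,180,180,100,4,"top_crop.png")
f=pickle.load(open("side.pkl","rb"))
crop(f,215,130,170,160,4,"side_crop.png")
E
```

```text
(no output)
```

View pics/top_crop.png

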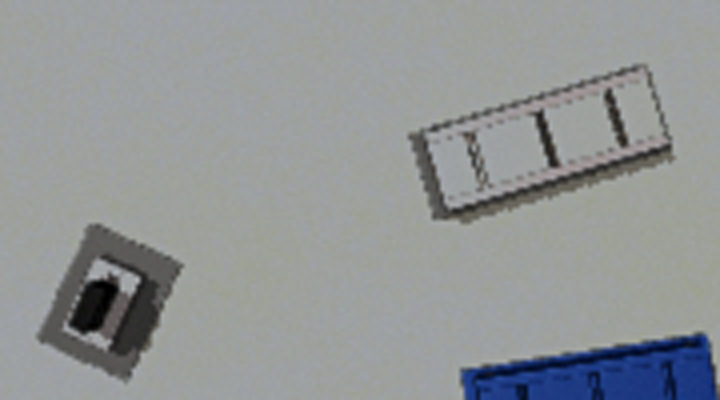

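View pics/side_crop.png

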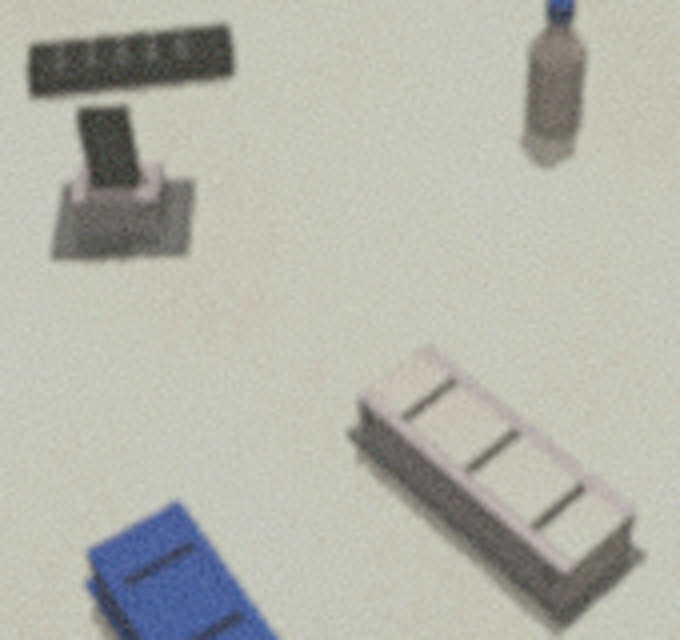

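The white rack spans top (327–393, 196–235); its left slot looks whitish inside. The stand is at (253,255) with the black handle above it. Measuring roughly from the corners, then I'll refine with the wrist camera.

Run:
```python
from h import *
f=pickle.load(open("top.pkl","rb"))
S=[(95,225),(182,265),(128,380),(40,340)]
P=np.array([ray(f,(225+x/4,180+y/4),.004) for x,y in S])
print(P.mean(0));e=P[3]-P[0];e2=P[2]-P[1];print([np.linalg.norm(P[i]-P[i-1]) for i in range(4)],[np.degrees(np.arctan2(v[1],v[0])) for v in(e,e2,P[1]-P[0],P[2]-P[3])])
Rk=[(415,130),(645,67),(670,145),(445,208)]
P=np.array([ray(f,(225+x/4,180+y/4),.042) for x,y in Rk]);print(P.mean(0),[np.linalg.norm(P[i]-P[i-1]) for i in range(4)],[np.degrees(np.arctan2(v[1],v[0])) for v in(P[0]-P[1],P[3]-P[2])])
for s in[(478,160),(548,138),(617,117)]:print(ray(f,(225+s[0]/4,180+s[1]/4),.042))
g=pickle.load(open("side.pkl","rb"))
for s in[(430,399),(494,451),(559,507)]:print('side',ray(g,(215+s[0]/4,130+s[1]/4),.042))
S=[(68,180),(195,180),(188,257),(53,259)]
P=np.array([ray(g,(215+x/4,130+y/4),.004) for x,y in S]);print('side stand',P.mean(0))
from cell import arm
print(toolR(arm.observe()))
w=pickle.load(open("wrist.pkl","rb"));o=arm.observe();R=toolR(o);c=-np.array(w["R"]).T@w["t"];print("cam in tool",R.T@(c-o["eef_pos"]),R.T@np.array(w["R"]).T)
```

```text
[0.46390087 0.23400218 0.004     ]
[np.float64(0.0888920607614529), np.float64(0.06769640301881204), np.float64(0.08850944388228112), np.float64(0.06799454510232023)] [np.float64(154.8175284032571), np.float64(155.00793231727255), np.float64(-114.74090545522603), np.float64(-114.41999854853705)]
[ 0.57745673 -0.06813307  0.042     ] [np.float64(0.057367121108491355), np.float64(0.1648815678387015), np.float64(0.05644822170168618), np.float64(0.16108510671962264)] [np.float64(105.18334902324656), np.float64(105.42271487997412)]
[ 0.56200424 -0.0225849   0.042     ]
[ 0.57701923 -0.07090869  0.042     ]
[ 0.59138712 -0.11866826  0.042     ]
side [ 0.56676361 -0.01733424  0.042     ]
side [ 0.58147741 -0.06560071  0.042     ]
side [ 0.59452575 -0.11352788  0.042     ]
side stand [0.46967017 0.23891826 0.004     ]
[[-9.56846020e-01 -4.27030573e-04  2.90595100e-01]
 [-2.90595404e-01  1.14423010e-03 -9.56845338e-01]
 [ 7.60945513e-05 -9.99999254e-01 -1.21894514e-03]]
cam in tool [-0.08028799 -0.12860339 -0.00052277] [[ 6.15098712e-04  9.51611997e-01  3.07301528e-01]
 [ 3.32828162e-04 -3.07301764e-01  9.51612061e-01]
 [ 9.99999755e-01 -4.83056750e-04 -5.05744191e-04]]
```

Call:
carry_out(
  commands=[
    {"travel": [-2, 0, -1.4], "gripper": 100},
    {"travel": [-4, 0, -2.9], "gripper": 100},
    {"travel": [-6, 0, -4.4], "gripper": 100},
    {"travel": [-7.5, 0, -5.5], "gripper": 100},
    {"travel": [-9, 0, -6.6], "gripper": 100},
    {"travel": [-10.6, 0, -7.8], "gripper": 100},
    {"travel": [-12.2, 0, -9], "gripper": 100},
    {"travel": [-13.8, 0, -10.1], "gripper": 100},
    {"travel": [-15.4, 0, -11.3], "gripper": 100},
    {"travel": [-17, 0, -12.4], "gripper": 100},
  ],
)

```text
validation failed for argument at $.co...
```

Call:
carry_out(
  commands=[
    {"travel": [-1.6, 0, -1.2], "gripper": 100},
    {"travel": [-3.2, 0, -2.4], "gripper": 100},
    {"travel": [-4.3, 0, -3.2], "twist": 0.2, "gripper": 100},
    {"travel": [-4.3, 0, -3.2], "twist": 0.2, "gripper": 100},
    {"travel": [-4.3, 0, -3.2], "twist": 0.2, "gripper": 100},
  ],
)

```text
validation failed for argument at $.co...
```

Run:
```python
from h import *
from cell import arm
o=arm.observe();print(o["time_s"],o["q"],o["eef_pos"],o["ee_rot"],o["wrist_force"])
f=arm.grab_frame("wrist");pickle.dump(f,open("w1.pkl","wb"));crop(f,0,0,640,400,1.25,"w1.png")
```

```text
0.15 [69.20133032 23.58882263 -0.72963679 91.49135813  0.32082753 64.99183373
 -4.70972762] [ 0.18147455 -0.59769905  0.24466536] [-9.00698404e+01 -4.35989664e-03 -1.63106395e+02] [-0.52052651 -1.02382637  0.41358803]
```

View pics/w1.png

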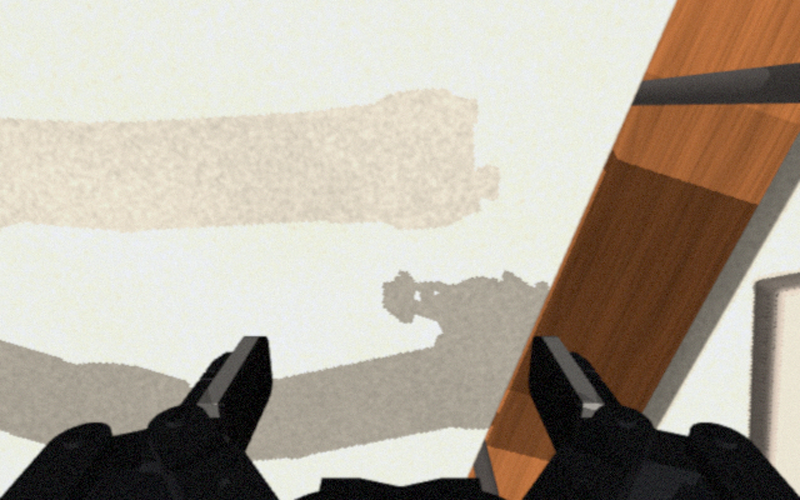

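Validation failed, so the arm hasn't moved (the picture still shows the start view). Perhaps every row needs all three fields.

Call:
carry_out(
  commands=[
    {"travel": [-2, 0, -1.4], "twist": 0, "gripper": 100},
    {"travel": [-4, 0, -2.9], "twist": 0, "gripper": 100},
    {"travel": [-6, 0, -4.4], "twist": 0, "gripper": 100},
    {"travel": [-7.5, 0, -5.5], "twist": 0, "gripper": 100},
    {"travel": [-9, 0, -6.6], "twist": 0, "gripper": 100},
    {"travel": [-10.6, 0, -7.8], "twist": 0, "gripper": 100},
    {"travel": [-12.2, 0, -9], "twist": 0, "gripper": 100},
    {"travel": [-13.8, 0, -10.1], "twist": 0, "gripper": 100},
    {"travel": [-15.4, 0, -11.3], "twist": 0, "gripper": 100},
    {"travel": [-17, 0, -12.4], "twist": 0, "gripper": 100},
  ],
)

```text
time_s: 1.2
eef_pos: [0.4829, -0.1968, 0.2455]
ee_rot: [-90.0, 0.0, -163.1]
wrist_force: [0.5, -0.3, 0.8]
finger_gap: 0.998
```

Call:
carry_out(
  commands=[
    {"travel": [-1.6, 0, -1.2], "twist": 0, "gripper": 100},
    {"travel": [-3.2, 0, -2.4], "twist": 0, "gripper": 100},
    {"travel": [-4.3, 0, -3.2], "twist": 0.2, "gripper": 100},
    {"travel": [-4.3, 0, -3.2], "twist": 0.2, "gripper": 100},
    {"travel": [-4.3, 0, -3.2], "twist": 0.2, "gripper": 100},
  ],
)

```text
time_s: 1.7
eef_pos: [0.5617, -0.0902, 0.2448]
ee_rot: [-90.0, -0.1, -164.6]
wrist_force: [-0.2, -0.4, -0.3]
finger_gap: 1.0
```

Run:
```python
from h import *
from cell import arm
o=arm.observe();print(o["time_s"],o["q"],o["eef_pos"],o["ee_rot"],o["wrist_force"])
f=arm.grab_frame("wrist");pickle.dump(f,open("w1.pkl","wb"));crop(f,0,0,640,400,1.25,"w1b.png")
```

```text
1.7 [ 18.93589223  19.45212215 -18.82680167  98.46208837   6.91454213
  63.28136165 -76.60426299] [ 0.56167381 -0.09015166  0.24480145] [-9.00130232e+01 -5.73351024e-02 -1.64590871e+02] [-0.17029474 -0.38928842 -0.27758377]
```

View pics/w1b.png

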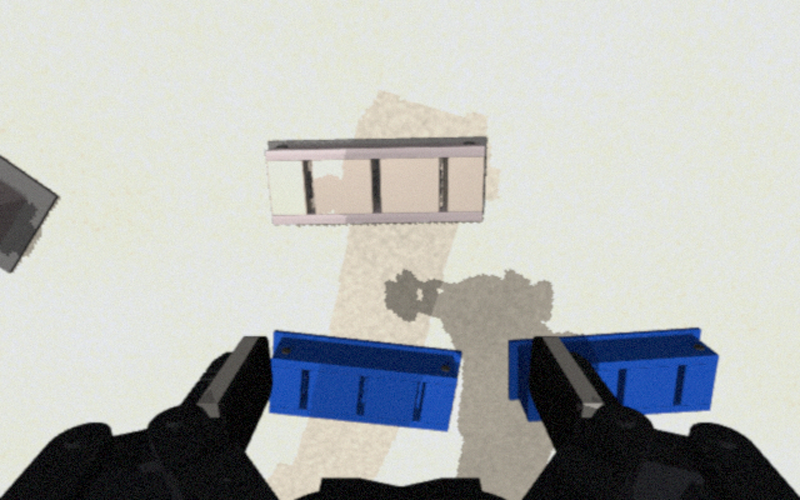

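Wrist image: rack at (268–487, 138–222), slots at x≈308, 377, 443 in the 1.25x picture. The left slot shows slots inward to the robot side. Enlarging without the brightness clip and locating the edges.

Run:
```python
from h import *
f=pickle.load(open("w1.pkl","rb"))
im=f["frame"][100:190,205:400,::-1]
cv2.imwrite("pics/w1c.png",cv2.resize(im,None,fx=4,fy=4,interpolation=cv2.INTER_NEAREST))
```

```text
(no output)
```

View pics/w1c.png

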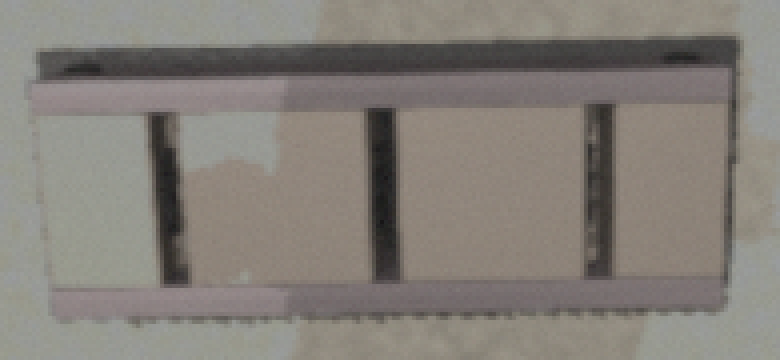

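Run:
```python
from h import *
f=pickle.load(open("w1.pkl","rb"))
C={"L":[(148,113),(174,113),(161,286),(188,285)],"M":[(365,108),(397,108),(372,283),(401,282)],"R":[(585,104),(614,104),(584,278),(612,276)],"top":[(31,82),(727,68),(54,318),(723,308)]}
cs={}
for k,c in C.items():
    P=np.array([ray(f,(205+(x-1.5)/4,100+(y-1.5)/4),.042) for x,y in c]);cs[k]=P.mean(0)
    a=(P[0]+P[1]-P[2]-P[3])/2
    print(k,P.mean(0),"len",np.linalg.norm(a),"ang",np.degrees(np.arctan2(a[1],a[0])),"w",np.linalg.norm(P[1]-P[0]),np.linalg.norm(P[3]-P[2]))
d=cs["L"]-cs["R"];print(np.linalg.norm(d),np.degrees(np.arctan2(d[1],d[0])))
```

```text
L [ 0.56675855 -0.01741333  0.042     ] len 0.04018976771458635 ang 16.223158978949627 w 0.005925312334812357 0.0064061358120550424
M [ 0.58094779 -0.06552834  0.042     ] len 0.04058385452478998 ang 16.21755133667337 w 0.007284248699438824 0.006862664331266104
R [ 0.5952315  -0.11327895  0.042     ] len 0.040154854522010924 ang 16.56922079094412 w 0.0065951150125738356 0.00661294757628484
top [ 0.5808853  -0.06544978  0.042     ] len 0.05534765393249944 ang 16.727064247230935 w 0.15741923173738104 0.15925095577225548
0.10000463848699627 106.5418954607944
```

Slot spacing comes out at 100.0 mm and the lengths at 40 mm. The wrist and side cameras agree within 1 mm: rack centre (0.581,-0.0655), yaw 16.5°. Next, over the stand, turning towards the gauge.

Call:
carry_out(
  commands=[
    {"travel": [0.1, 0, -1.4], "twist": -1, "gripper": 100},
    {"travel": [0.1, 0, -2.8], "twist": -2, "gripper": 100},
    {"travel": [0.1, 0, -4.2], "twist": -3, "gripper": 100},
    {"travel": [0.1, 0, -5.6], "twist": -4, "gripper": 100},
    {"travel": [0.1, 0, -7], "twist": -5, "gripper": 100},
    {"travel": [0.1, 0, -8.4], "twist": -6, "gripper": 100},
    {"travel": [0.1, 0, -9.8], "twist": -7, "gripper": 100},
    {"travel": [0.1, 0, -11.2], "twist": -8, "gripper": 100},
    {"travel": [0.1, 0, -12.4], "twist": -9, "gripper": 100},
    {"travel": [0.1, 0, -13.6], "twist": -10, "gripper": 100},
  ],
)

```text
time_s: 2.75
eef_pos: [0.4698, 0.2355, 0.2454]
ee_rot: [-90.0, -0.1, -84.5]
wrist_force: [0.1, -0.6, -0.8]
finger_gap: 0.998
```

Call:
carry_out(
  commands=[
    {"travel": [0, 0, 0], "twist": -1, "gripper": 100},
    {"travel": [0, 0, 0], "twist": -2, "gripper": 100},
    {"travel": [0, 0, 0], "twist": -3, "gripper": 100},
    {"travel": [0, 0, 0], "twist": -4, "gripper": 100},
    {"travel": [0, 0, 0], "twist": -5, "gripper": 100},
    {"travel": [0, 0, 0], "twist": -6, "gripper": 100},
    {"travel": [0, 0, 0], "twist": -7, "gripper": 100},
    {"travel": [0, 0, 0], "twist": -7.5, "gripper": 100},
    {"travel": [0, 0, 0], "twist": -7.5, "gripper": 100},
    {"travel": [0, 0, 0], "twist": -7.5, "gripper": 100},
  ],
)

```text
time_s: 3.75
eef_pos: [0.4701, 0.2351, 0.2452]
ee_rot: [-90.0, -0.0, -25.0]
wrist_force: [0.6, 0.3, -0.1]
finger_gap: 1.003
```

Run:
```python
from h import *
from cell import arm
o=arm.observe();print(o["time_s"],o["q"],o["eef_pos"],o["ee_rot"],o["wrist_force"])
f=arm.grab_frame("wrist");pickle.dump(f,open("w2.pkl","wb"));crop(f,0,0,640,400,1.25,"w2.png")
```

```text
3.75 [ 10.83760222  22.52470392 -54.57845969 102.62690725  20.14704142
  65.2925376   14.74277424] [0.47007959 0.23508581 0.24515822] [-9.00463114e+01 -2.73806879e-02 -2.49610851e+01] [ 0.61991092  0.3092461  -0.10578057]
```

View pics/w2.png

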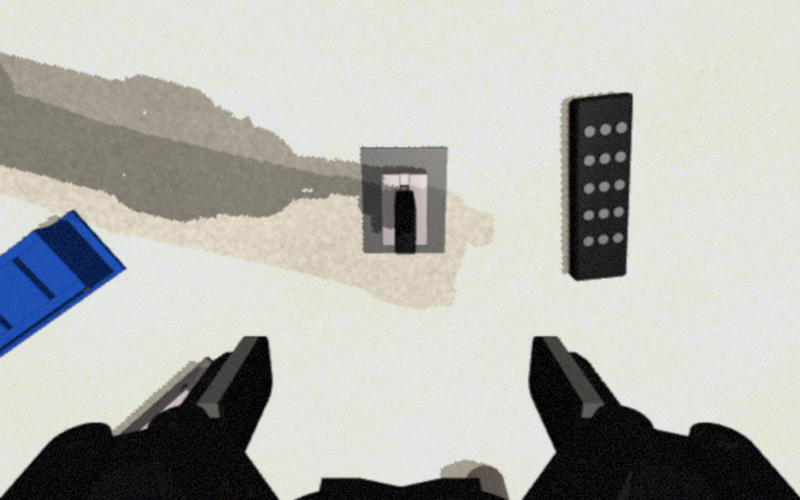

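The stand foot spans (360–447, 147–252) in the 1.25x picture, with the handle at x≈404; it's nearly axis-aligned. Remote at (600,185), clear of the fingers.

Run:
```python
from h import *
f=pickle.load(open("w2.pkl","rb"))
im=f["frame"][105:215,275:370,::-1]
cv2.imwrite("pics/w2c.png",cv2.resize(np.clip(im*1.3,0,255).astype("uint8"),None,fx=5,fy=5,interpolation=cv2.INTER_NEAREST))
```

```text
(no output)
```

View pics/w2c.png

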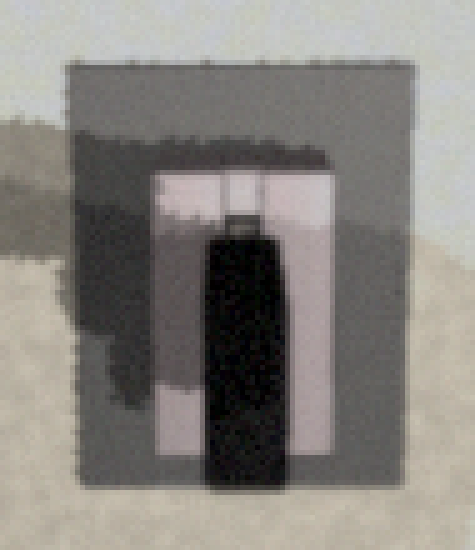

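Run:
```python
from h import *
from cell import arm
f=pickle.load(open("w2.pkl","rb"))
px=lambda p:(275+(p[0]-2)/5,105+(p[1]-2)/5)
for n,z,c in[("foot",.004,[(66,65),(412,64),(82,488),(402,485)]),("top",.036,[(155,173),(333,172),(156,455),(331,454)])]:
    P=np.array([ray(f,px(p),z) for p in c])
    a=(P[0]+P[1]-P[2]-P[3])/2;b=(P[1]+P[3]-P[0]-P[2])/2
    print(n,P.mean(0),np.linalg.norm(a),np.linalg.norm(b),"x-ang",np.degrees(np.arctan2(a[1],a[0])),"y-ang",np.degrees(np.arctan2(b[1],b[0])))
l,r=ray(f,px((207,491)),.096),ray(f,px((285,490)),.096);print("handle top far edge",(l+r)/2,np.linalg.norm(l-r))
l,r=ray(f,px((205,240)),.036),ray(f,px((279,240)),.036);print("handle base near edge",(l+r)/2,np.linalg.norm(l-r))
o=arm.observe();R=toolR(o);print(o["eef_pos"],R)
```

```text
foot [0.46878313 0.24019831 0.004     ] 0.08944278012683038 0.06961637533287589 x-ang 155.53697273582844 y-ang 65.37020446115137
top [0.46903397 0.24051808 0.036     ] 0.05528668744938997 0.03394772275148203 x-ang 155.07106873483528 y-ang 65.33918252368582
handle top far edge [0.48308088 0.23385262 0.096     ] 0.012729688266526457
handle base near edge [0.45537011 0.24647729 0.036     ] 0.014045930387323673
[0.46999197 0.23542905 0.24523435] [[ 9.06842701e-01  1.82516400e-04  4.21469195e-01]
 [-4.21468955e-01 -7.59157354e-04  9.06842513e-01]
 [ 4.85475070e-04 -9.99999695e-01 -6.11511309e-04]]
```

Gauge at (0.469,0.240), yaw 155.3°. Base and top edges of the handle agree and all sizes match. Descending with the jaws open.

Call:
carry_out(
  commands=[
    {"travel": [-0.12, 0.6, 0.16], "twist": 0, "gripper": 100},
    {"travel": [-0.12, 1.5, 0.16], "twist": 0, "gripper": 100},
    {"travel": [-0.12, 2.5, 0.16], "twist": 0, "gripper": 100},
    {"travel": [-0.12, 3.5, 0.16], "twist": 0, "gripper": 100},
    {"travel": [-0.12, 4.5, 0.16], "twist": 0, "gripper": 100},
    {"travel": [-0.12, 5.4, 0.16], "twist": 0, "gripper": 100},
    {"travel": [-0.12, 6.2, 0.16], "twist": 0, "gripper": 100},
    {"travel": [-0.12, 6.8, 0.16], "twist": 0, "gripper": 100},
    {"travel": [-0.12, 7.05, 0.16], "twist": 0, "gripper": 100},
    {"travel": [-0.12, 7.05, 0.16], "twist": 0, "gripper": 100},
  ],
)

```text
time_s: 4.8
eef_pos: [0.4681, 0.2415, 0.0682]
ee_rot: [-90.1, 0.1, -24.7]
wrist_force: [-0.7, -0.1, -0.7]
finger_gap: 1.0
```

Run:
```python
from h import *
from cell import arm
o=arm.observe();print(o["time_s"],o["eef_pos"],o["ee_rot"],o["wrist_force"])
f=arm.grab_frame("wrist");crop(f,0,0,640,400,1.25,"w3.png")
```

```text
4.8 [0.46808573 0.24148936 0.06822616] [-9.00557072e+01  5.86793764e-02 -2.47002087e+01] [-0.68749715 -0.07973487 -0.6707862 ]
```

View pics/w3.png

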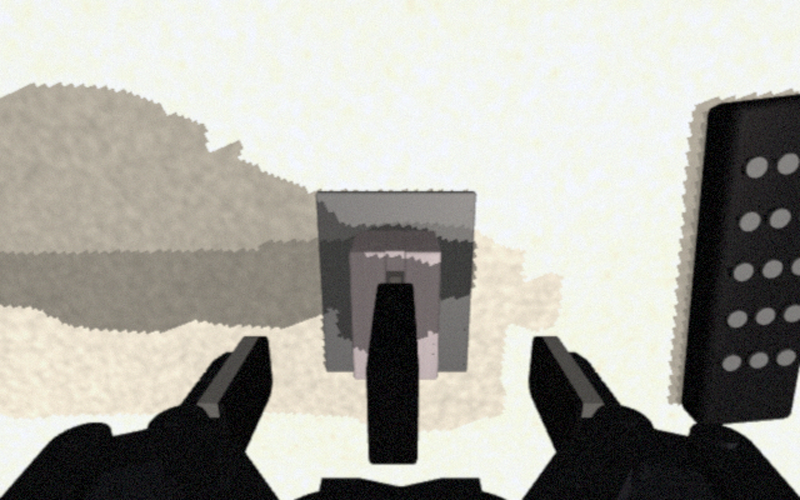

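Handle at x≈393 versus finger middle 401, so it sits about 2 mm to the left. I'll shift and then close.

Call:
carry_out(
  commands=[
    {"travel": [0.03, 0, -0.07], "twist": 0, "gripper": 100},
    {"travel": [0.03, 0, -0.07], "twist": 0, "gripper": 100},
    {"travel": [0.03, 0, -0.07], "twist": 0, "gripper": 0},
    {"travel": [0.03, 0, -0.07], "twist": 0, "gripper": 0},
    {"travel": [0.03, 0, -0.07], "twist": 0, "gripper": 0},
    {"travel": [0.03, 0, -0.07], "twist": 0, "gripper": 0},
    {"travel": [0.03, 0, -0.07], "twist": 0, "gripper": 0},
    {"travel": [0.03, 0, -0.07], "twist": 0, "gripper": 0},
    {"travel": [0.03, 0, -0.07], "twist": 0, "gripper": 0},
    {"travel": [0.03, 0, -0.07], "twist": 0, "gripper": 0},
  ],
)

```text
time_s: 5.85
eef_pos: [0.4687, 0.2397, 0.0691]
ee_rot: [-90.0, -0.0, -24.7]
wrist_force: [-0.8, 0.6, 2.7]
finger_gap: 0.158
```

Run:
```python
from h import *
from cell import arm
o=arm.observe();print(o["time_s"],o["eef_pos"],o["ee_rot"],o["wrist_force"],o["finger_gap"])
f=arm.grab_frame("wrist");crop(f,0,0,640,400,1.25,"w4.png")
```

```text
5.85 [0.46868772 0.23967178 0.06913238] [-8.99860275e+01 -9.80235646e-03 -2.47075716e+01] [-0.79072635  0.60596905  2.69133758] 0.15827372493666086
```

View pics/w4.png

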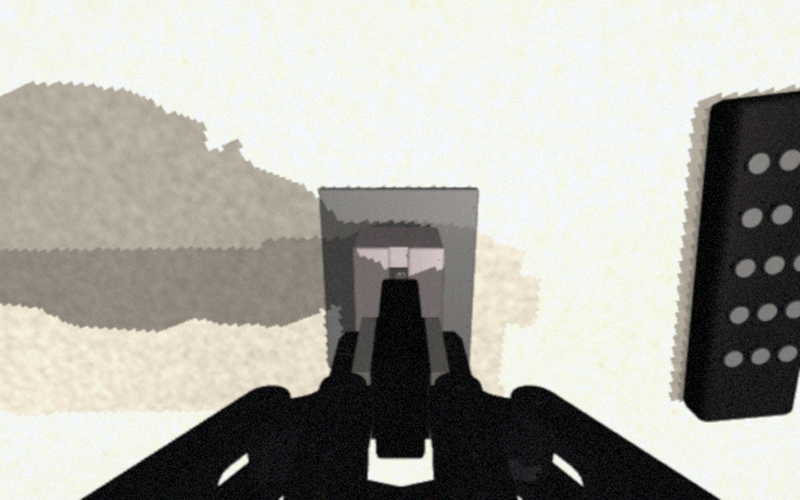

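Gripped: opening 0.158 × 85 = 13.4 mm, handle centred between the pads. Lifting straight up.

Call:
carry_out(
  commands=[
    {"travel": [0, -0.1, 0], "twist": 0, "gripper": 0},
    {"travel": [0, -0.4, 0], "twist": 0, "gripper": 0},
    {"travel": [0, -0.8, 0], "twist": 0, "gripper": 0},
    {"travel": [0, -1.3, 0], "twist": 0, "gripper": 0},
    {"travel": [0, -2, 0], "twist": 0, "gripper": 0},
    {"travel": [0, -2.8, 0], "twist": 0, "gripper": 0},
    {"travel": [0, -3.5, 0], "twist": 0, "gripper": 0},
    {"travel": [0, -4, 0], "twist": 0, "gripper": 0},
    {"travel": [0, -4, 0], "twist": 0, "gripper": 0},
    {"travel": [0, -4, 0], "twist": 0, "gripper": 0},
  ],
)

```text
time_s: 6.9
eef_pos: [0.4686, 0.2393, 0.169]
ee_rot: [-90.0, -0.0, -24.7]
wrist_force: [-0.4, -1.1, -1.1]
finger_gap: 0.155
```

Run:
```python
from h import *
from cell import arm
o=arm.observe();print(o["time_s"],o["q"],o["eef_pos"],o["ee_rot"],o["wrist_force"],o["finger_gap"])
f=arm.grab_frame("wrist");pickle.dump(f,open("w5.pkl","wb"));crop(f,0,0,640,400,1.25,"w5.png")
R=toolR(o);p=np.array(o["eef_pos"])
for n,s in[("L",[.5668,-.0174]),("M",[.581,-.0655]),("R",[.5952,-.1133])]:
    print(n,(R.T@(np.array([*s,p[2]])-p))/.025)
```

```text
6.9 [  7.31655715  27.49552234 -51.61798264 107.60217858  25.53160149
  57.2131739    9.85379399] [0.46858972 0.2392942  0.16904054] [-9.00028294e+01 -2.84265755e-02 -2.47271764e+01] [-0.39615096 -1.14100647 -1.08564604] 0.1551162513604277
L [ 7.86320019e+00  4.28063875e-03 -7.68306849e+00]
M [ 9.18392529e+00  5.01046757e-03 -9.19306341e+00]
R [ 1.04996308e+01  5.73726774e-03 -1.06921586e+01]
```

View pics/w5.png

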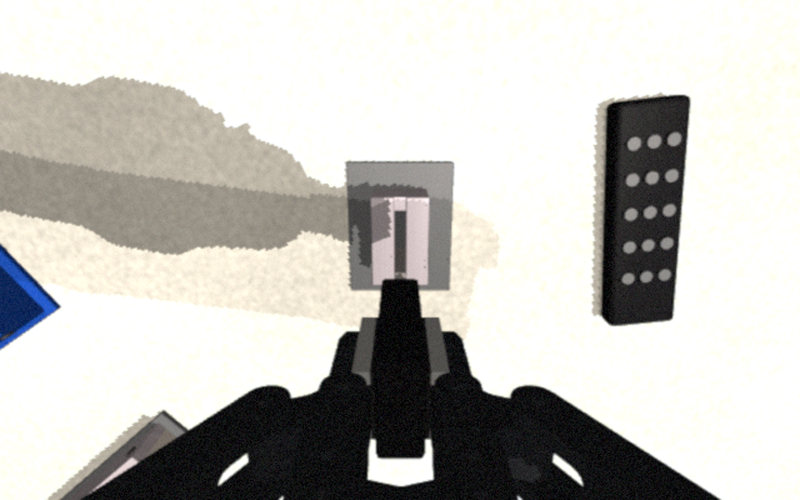

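Lifted clear; edge about 104 mm up, and the empty slot is visible in the stand at (400,240). Carrying it over the middle slot, turning +41.2°.

Call:
carry_out(
  commands=[
    {"travel": [0.5, 0, -0.5], "twist": -0.4, "gripper": 0},
    {"travel": [1.4, 0, -1.4], "twist": -1, "gripper": 0},
    {"travel": [2.5, 0, -2.5], "twist": -1.6, "gripper": 0},
    {"travel": [3.6, 0, -3.6], "twist": -2.2, "gripper": 0},
    {"travel": [4.7, 0, -4.7], "twist": -2.8, "gripper": 0},
    {"travel": [5.8, 0, -5.8], "twist": -3.4, "gripper": 0},
    {"travel": [6.9, 0, -6.9], "twist": -4, "gripper": 0},
    {"travel": [8, 0, -8], "twist": -4.6, "gripper": 0},
    {"travel": [8.8, 0, -8.8], "twist": -5.15, "gripper": 0},
    {"travel": [9.18, 0, -9.19], "twist": -5.15, "gripper": 0},
  ],
)

```text
time_s: 7.95
eef_pos: [0.581, -0.0685, 0.1673]
ee_rot: [-90.0, 0.1, 16.3]
wrist_force: [-0.1, 0.2, -0.7]
finger_gap: 0.155
```

Call:
carry_out(
  commands=[
    {"travel": [0, 0, 0], "twist": 0, "gripper": 0},
    {"travel": [0, 0, 0], "twist": 0, "gripper": 0},
    {"travel": [0, 0, 0], "twist": 0, "gripper": 0},
  ],
)

```text
time_s: 8.25
eef_pos: [0.5805, -0.0626, 0.1692]
ee_rot: [-90.0, -0.0, 16.6]
wrist_force: [-0.1, 0.6, -0.2]
finger_gap: 0.157
```

Run:
```python
from h import *
from cell import arm
o=arm.observe();print(o["time_s"],o["q"],o["eef_pos"],o["ee_rot"],o["wrist_force"],o["finger_gap"])
f=arm.grab_frame("wrist");pickle.dump(f,open("w6.pkl","wb"));cv2.imwrite("pics/w6.png",f["frame"][:,:,::-1])
```

```text
8.25 [ 41.80250641  36.2732961  -58.19951073  99.44696061  34.01809512
  63.89214445  79.44136927] [ 0.58053431 -0.06263434  0.16923299] [-8.99705048e+01 -7.05829692e-03  1.66161800e+01] [-0.0814069   0.57912538 -0.21663782] 0.15656435035028074
```

View pics/w6.png

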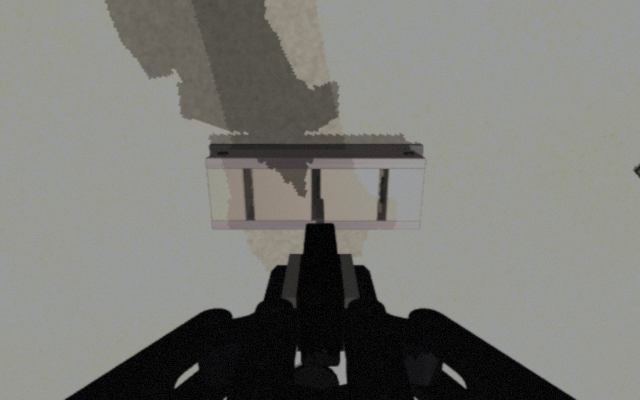

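Call:
carry_out(
  commands=[
    {"travel": [0, 0, 0], "twist": 0, "gripper": 0},
    {"travel": [0, 0, 0], "twist": 0, "gripper": 0},
    {"travel": [0, 0, 0], "twist": 0, "gripper": 0},
  ],
)

```text
time_s: 8.6
eef_pos: [0.581, -0.0647, 0.1692]
ee_rot: [-90.0, -0.0, 16.5]
wrist_force: [-0.5, 0.8, -0.7]
finger_gap: 0.157
```

Run:
```python
from h import *
from cell import arm
o=arm.observe();print(o["time_s"],o["eef_pos"],o["ee_rot"],o["wrist_force"],o["qvel"].round(2))
f=arm.grab_frame("wrist");pickle.dump(f,open("w7.pkl","wb"));
im=f["frame"][130:240,195:435,::-1]
cv2.imwrite("pics/w7c.png",cv2.resize(np.clip(im*1.3,0,255).astype("uint8"),None,fx=3,fy=3,interpolation=cv2.INTER_NEAREST))
R=toolR(o);p=np.array(o["eef_pos"])
for n,s in[("L",[.5668,-.0174]),("M",[.581,-.0655]),("R",[.5952,-.1133])]:
    print(n,(R.T@(np.array([*s,p[2]])-p))/.025)
```

```text
8.6 [ 0.58101507 -0.06467593  0.169192  ] [-9.00156265e+01 -7.32485487e-03  1.65193308e+01] [-0.49824844  0.80388806 -0.73937964] [ 0.32  0.28  0.08 -0.06 -0.    0.07  0.04]
L [-7.43791378e-03 -5.39505991e-04  1.97465816e+00]
M [-9.95065326e-03  7.30013813e-06 -3.14309137e-02]
R [-9.05132692e-03  5.51404764e-04 -2.02601531e+00]
```

View pics/w7c.png

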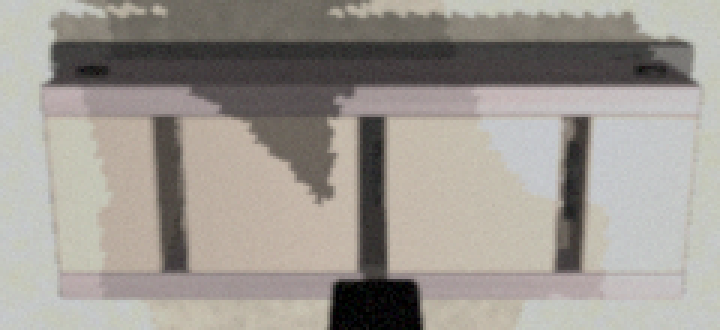

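Slots (3x crop) at left-of-picture x≈169 (right slot), 372 (mid), 573 (left slot). Cross-checking positions from this view, whose camera sits on the opposite side.

Run:
```python
from h import *
f=pickle.load(open("w7.pkl","rb"))
C={"R":[(152,115),(180,115),(164,272),(188,272)],"M":[(359,115),(385,115),(360,272),(387,272)],"L":[(563,115),(591,115),(556,272),(582,272)]}
cs={}
for k,c in C.items():
    P=np.array([ray(f,(195+(x-1)/3,130+(y-1)/3),.042) for x,y in c]);cs[k]=P.mean(0)
    a=-(P[0]+P[1]-P[2]-P[3])/2
    print(k,P.mean(0),"len",np.linalg.norm(a),"ang",np.degrees(np.arctan2(a[1],a[0])))
d=cs["L"]-cs["R"];print(np.linalg.norm(d),np.degrees(np.arctan2(d[1],d[0])))
```

```text
R [ 0.59495312 -0.11321678  0.042     ] len 0.0407513514265656 ang 16.609763087973178
M [ 0.58071978 -0.06512847  0.042     ] len 0.04075124976511539 ang 16.957260189941884
L [ 0.56659411 -0.0174039   0.042     ] len 0.04074973122899678 ang 16.930412652600282
0.0999216792051636 106.4878725807156
```

Both views agree within 0.4 mm. Lowering until the blade edge is about 3 mm above the rack's top.

Call:
carry_out(
  commands=[
    {"travel": [0, 0.2, -0.03], "twist": 0, "gripper": 0},
    {"travel": [0, 0.6, -0.03], "twist": 0, "gripper": 0},
    {"travel": [0, 1.0, -0.03], "twist": 0, "gripper": 0},
    {"travel": [0, 1.4, -0.03], "twist": 0, "gripper": 0},
    {"travel": [0, 1.8, -0.03], "twist": 0, "gripper": 0},
    {"travel": [0, 2.1, -0.03], "twist": 0, "gripper": 0},
    {"travel": [0, 2.3, -0.03], "twist": 0, "gripper": 0},
    {"travel": [0, 2.35, -0.03], "twist": 0, "gripper": 0},
    {"travel": [0, 2.35, -0.03], "twist": 0, "gripper": 0},
    {"travel": [0, 2.35, -0.03], "twist": 0, "gripper": 0},
  ],
)

```text
time_s: 9.65
eef_pos: [0.5815, -0.0657, 0.1107]
ee_rot: [-90.0, -0.0, 16.5]
wrist_force: [-0.0, 0.8, -0.5]
finger_gap: 0.156
```

Run:
```python
from h import *
from cell import arm
o=arm.observe();print(o["time_s"],o["eef_pos"],o["ee_rot"],o["wrist_force"])
f=arm.grab_frame("wrist");pickle.dump(f,open("w8.pkl","wb"));
im=f["frame"][130:290,195:435,::-1]
cv2.imwrite("pics/w8c.png",cv2.resize(np.clip(im*1.5,0,255).astype("uint8"),None,fx=3,fy=3,interpolation=cv2.INTER_NEAREST))
R=toolR(o);p=np.array(o["eef_pos"])
print((R.T@(np.array([.5809,-.0654,p[2]])-p))/.025)
```

```text
9.65 [ 0.5815132  -0.06572778  0.11067769] [-9.00126388e+01 -3.41682098e-02  1.64928771e+01] [-0.02986916  0.80916768 -0.54189157]
[-1.97964031e-02 -1.61147728e-05  1.95351698e-02]
```

View pics/w8c.png

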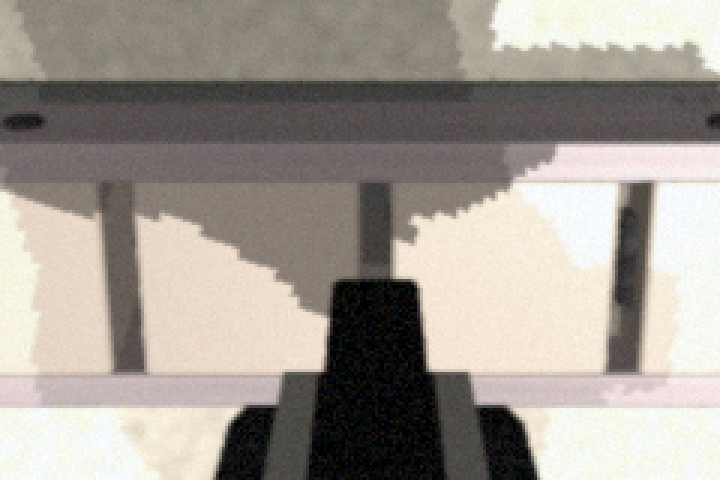

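Slot centreline at x≈376 and handle centre at ≈377, so it is aligned within about 0.4 mm. Entering the mouth gently in small steps and reading the force.

Call:
carry_out(
  commands=[
    {"travel": [-0.02, 0.02, 0], "twist": 0, "gripper": 0},
    {"travel": [-0.02, 0.06, 0], "twist": 0, "gripper": 0},
    {"travel": [-0.02, 0.1, 0], "twist": 0, "gripper": 0},
    {"travel": [-0.02, 0.14, 0], "twist": 0, "gripper": 0},
    {"travel": [-0.02, 0.17, 0], "twist": 0, "gripper": 0},
  ],
)

```text
time_s: 10.2
eef_pos: [0.5807, -0.066, 0.1059]
ee_rot: [-90.0, 0.0, 16.5]
wrist_force: [0.1, 0.2, -0.7]
finger_gap: 0.156
```

Call:
carry_out(
  commands=[
    {"travel": [0, 0.03, 0], "twist": 0, "gripper": 0},
    {"travel": [0, 0.06, 0], "twist": 0, "gripper": 0},
  ],
)

```text
time_s: 10.4
eef_pos: [0.5807, -0.0659, 0.1044]
ee_rot: [-90.0, 0.0, 16.5]
wrist_force: [-0.0, 0.2, -1.0]
finger_gap: 0.154
```

Edge is about 2.7 mm into the slot without force, so it's in the mouth. Continue.

Call:
carry_out(
  commands=[
    {"travel": [0, 0.04, 0], "twist": 0, "gripper": 0},
    {"travel": [0, 0.08, 0], "twist": 0, "gripper": 0},
    {"travel": [0, 0.12, 0], "twist": 0, "gripper": 0},
    {"travel": [0, 0.16, 0], "twist": 0, "gripper": 0},
    {"travel": [0, 0.2, 0], "twist": 0, "gripper": 0},
    {"travel": [0, 0.24, 0], "twist": 0, "gripper": 0},
  ],
)

```text
time_s: 11.0
eef_pos: [0.5807, -0.0659, 0.0984]
ee_rot: [-90.0, 0.0, 16.5]
wrist_force: [-0.2, 0.4, -0.6]
finger_gap: 0.159
```

Call:
carry_out(
  commands=[
    {"travel": [0, 0.03, 0], "twist": 0, "gripper": 0},
    {"travel": [0, 0.06, 0], "twist": 0, "gripper": 0},
    {"travel": [0, 0.08, 0], "twist": 0, "gripper": 0},
  ],
)

```text
time_s: 11.3
eef_pos: [0.5808, -0.066, 0.0965]
ee_rot: [-90.0, -0.0, 16.5]
wrist_force: [1.0, -0.6, -0.3]
finger_gap: 0.157
```

Call:
carry_out(
  commands=[
    {"travel": [0, 0.03, 0], "twist": 0, "gripper": 0},
    {"travel": [0, 0.06, 0], "twist": 0, "gripper": 0},
  ],
)

```text
time_s: 11.5
eef_pos: [0.5811, -0.0664, 0.0952]
ee_rot: [-90.0, -0.0, 16.5]
wrist_force: [1.3, -2.1, 1.2]
finger_gap: 0.161
```

About 12 mm in; the pad is beginning to push. Short steps from here.

Call:
carry_out(
  commands=[
    {"travel": [0, 0.03, 0], "twist": 0, "gripper": 0},
    {"travel": [0, 0.06, 0], "twist": 0, "gripper": 0},
  ],
)

```text
time_s: 11.7
eef_pos: [0.5811, -0.0664, 0.0937]
ee_rot: [-90.0, -0.0, 16.5]
wrist_force: [1.0, -2.2, 1.7]
finger_gap: 0.157
```

Call:
carry_out(
  commands=[
    {"travel": [0, 0.03, 0], "twist": 0, "gripper": 0},
    {"travel": [0, 0.06, 0], "twist": 0, "gripper": 0},
  ],
)

```text
time_s: 11.9
eef_pos: [0.5808, -0.0663, 0.092]
ee_rot: [-90.0, -0.0, 16.5]
wrist_force: [1.2, -1.8, 0.6]
finger_gap: 0.159
```

Past the pad at about 15 mm with little push. Approaching the 18 mm lining depth.

Call:
carry_out(
  commands=[
    {"travel": [0, 0.03, 0], "twist": 0, "gripper": 0},
    {"travel": [0, 0.06, 0], "twist": 0, "gripper": 0},
    {"travel": [0, 0.08, 0], "twist": 0, "gripper": 0},
  ],
)

```text
time_s: 12.2
eef_pos: [0.5807, -0.0661, 0.0899]
ee_rot: [-90.0, 0.0, 16.5]
wrist_force: [0.5, -4.0, -0.3]
finger_gap: 0.158
```

Call:
carry_out(
  commands=[
    {"travel": [0, 0.03, 0], "twist": 0, "gripper": 0},
    {"travel": [0, 0.06, 0], "twist": 0, "gripper": 0},
  ],
)

```text
time_s: 12.4
eef_pos: [0.5807, -0.066, 0.0885]
ee_rot: [-90.0, 0.0, 16.5]
wrist_force: [1.4, -3.0, 0.1]
finger_gap: 0.156
```

Call:
carry_out(
  commands=[
    {"travel": [0, 0.02, 0], "twist": 0, "gripper": 0},
    {"travel": [0, 0.04, 0], "twist": 0, "gripper": 0},
  ],
)

```text
time_s: 12.6
eef_pos: [0.5808, -0.066, 0.0875]
ee_rot: [-90.0, 0.0, 16.5]
wrist_force: [0.8, -2.0, 0.6]
finger_gap: 0.155
```

Call:
carry_out(
  commands=[
    {"travel": [0, 0.03, 0], "twist": 0, "gripper": 0},
    {"travel": [0, 0.06, 0], "twist": 0, "gripper": 0},
  ],
)

```text
time_s: 12.8
eef_pos: [0.5808, -0.066, 0.086]
ee_rot: [-90.0, -0.0, 16.5]
wrist_force: [0.6, -3.2, 1.0]
finger_gap: 0.156
```

Call:
carry_out(
  commands=[
    {"travel": [0, 0.02, 0], "twist": 0, "gripper": 0},
    {"travel": [0, 0.04, 0], "twist": 0, "gripper": 0},
  ],
)

```text
time_s: 13.0
eef_pos: [0.5808, -0.066, 0.085]
ee_rot: [-90.0, -0.0, 16.5]
wrist_force: [1.1, -3.1, 0.8]
finger_gap: 0.156
```

22 mm deep with about 1 N: a blocked slot would read about 16 N here, so the middle slot is clear. Continuing to just short of home (TCP ≈ 0.075).

Call:
carry_out(
  commands=[
    {"travel": [0, 0.04, 0], "twist": 0, "gripper": 0},
    {"travel": [0, 0.08, 0], "twist": 0, "gripper": 0},
    {"travel": [0, 0.11, 0], "twist": 0, "gripper": 0},
  ],
)

```text
time_s: 13.3
eef_pos: [0.5808, -0.0659, 0.0822]
ee_rot: [-90.0, 0.0, 16.5]
wrist_force: [0.7, -3.2, 0.1]
finger_gap: 0.156
```

Call:
carry_out(
  commands=[
    {"travel": [0, 0.04, 0], "twist": 0, "gripper": 0},
    {"travel": [0, 0.08, 0], "twist": 0, "gripper": 0},
    {"travel": [0, 0.12, 0], "twist": 0, "gripper": 0},
  ],
)

```text
time_s: 13.6
eef_pos: [0.5808, -0.066, 0.0792]
ee_rot: [-90.0, -0.0, 16.5]
wrist_force: [0.5, -2.5, 0.4]
finger_gap: 0.156
```

Call:
carry_out(
  commands=[
    {"travel": [0, 0.03, 0], "twist": 0, "gripper": 0},
    {"travel": [0, 0.06, 0], "twist": 0, "gripper": 0},
  ],
)

```text
time_s: 13.8
eef_pos: [0.5807, -0.066, 0.0777]
ee_rot: [-90.0, 0.0, 16.5]
wrist_force: [0.8, -2.8, 0.7]
finger_gap: 0.156
```

Call:
carry_out(
  commands=[
    {"travel": [0, 0.02, 0], "twist": 0, "gripper": 0},
    {"travel": [0, 0.04, 0], "twist": 0, "gripper": 0},
  ],
)

```text
time_s: 14.0
eef_pos: [0.5808, -0.0659, 0.0767]
ee_rot: [-90.0, 0.0, 16.5]
wrist_force: [0.2, -2.5, 0.5]
finger_gap: 0.153
```

Edge is about 1.6 mm above home. Steps of 0.5 mm until the shoulder is felt.

Call:
carry_out(
  commands=[
    {"travel": [0, 0.02, 0], "twist": 0, "gripper": 0},
    {"travel": [0, 0.02, 0], "twist": 0, "gripper": 0},
  ],
)

```text
time_s: 14.2
eef_pos: [0.5807, -0.0659, 0.0762]
ee_rot: [-90.0, 0.0, 16.5]
wrist_force: [2.5, -3.0, -0.5]
finger_gap: 0.155
```

Call:
carry_out(
  commands=[
    {"travel": [0, 0.02, 0], "twist": 0, "gripper": 0},
    {"travel": [0, 0.02, 0], "twist": 0, "gripper": 0},
  ],
)

```text
time_s: 14.4
eef_pos: [0.5807, -0.0659, 0.0757]
ee_rot: [-90.0, 0.0, 16.5]
wrist_force: [0.5, -4.2, 0.6]
finger_gap: 0.156
```

Call:
carry_out(
  commands=[
    {"travel": [0, 0.015, 0], "twist": 0, "gripper": 0},
    {"travel": [0, 0.015, 0], "twist": 0, "gripper": 0},
  ],
)

```text
time_s: 14.6
eef_pos: [0.5808, -0.0659, 0.0754]
ee_rot: [-90.0, -0.0, 16.5]
wrist_force: [-0.4, -3.6, -0.2]
finger_gap: 0.155
```

Call:
carry_out(
  commands=[
    {"travel": [0, 0.012, 0], "twist": 0, "gripper": 0},
    {"travel": [0, 0.012, 0], "twist": 0, "gripper": 0},
  ],
)

```text
time_s: 14.8
eef_pos: [0.5808, -0.0659, 0.0752]
ee_rot: [-90.0, -0.0, 16.5]
wrist_force: [0.8, -2.7, 1.1]
finger_gap: 0.155
```

Call:
carry_out(
  commands=[
    {"travel": [0, 0.012, 0], "twist": 0, "gripper": 0},
    {"travel": [0, 0.012, 0], "twist": 0, "gripper": 0},
  ],
)

```text
time_s: 15.0
eef_pos: [0.5808, -0.0659, 0.0752]
ee_rot: [-90.0, -0.0, 16.5]
wrist_force: [-0.3, -3.2, 4.8]
finger_gap: 0.154
```

Run:
```python
from h import *
from cell import arm
for n in("wrist","side"):
    f=arm.grab_frame(n);pickle.dump(f,open(n+"9.pkl","wb"))
    b=(130,290,195,435) if n=="wrist" else (170,290,250,430)
    im=f["frame"][b[0]:b[1],b[2]:b[3],::-1]
    cv2.imwrite(f"pics/{n}9.png",cv2.resize(np.clip(im*1.5,0,255).astype("uint8"),None,fx=3,fy=3,interpolation=cv2.INTER_NEAREST))
for i in range(1):
    o=arm.observe();print(o["time_s"],o["eef_pos"],o["wrist_force"],o["ft_torque"])
```

```text
15.1 [ 0.5807968  -0.06593596  0.07513244] [-1.65437827 -3.04276536  4.73226757] [-0.78302269  0.16442246  0.0221168 ]
```

View pics/wrist9.png

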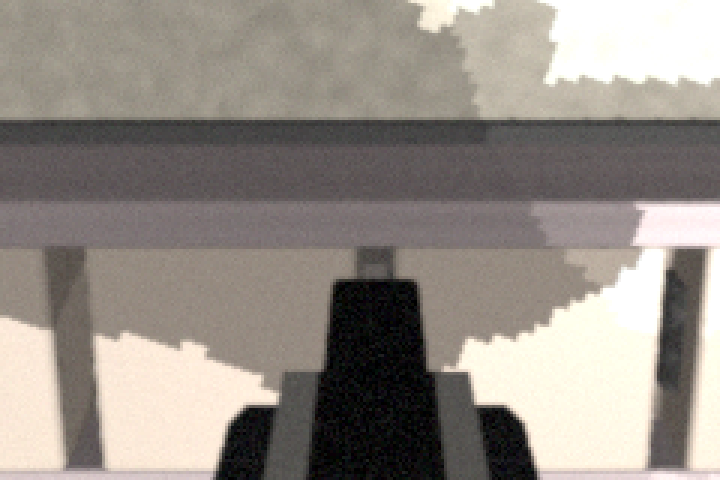

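View pics/side9.png

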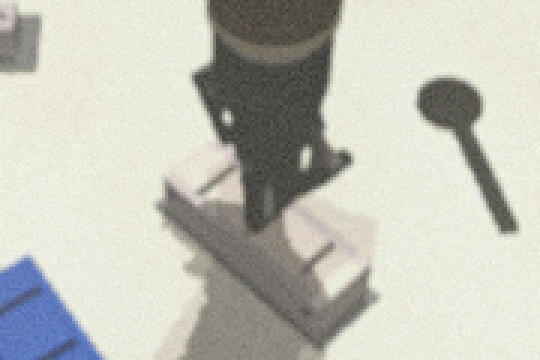

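Shoulder contact felt at TCP z = 0.0752, exactly the predicted home height, with 4.7 N. The picture shows the handle seated in the mid slot at (375,280). Releasing.

Call:
carry_out(
  commands=[
    {"travel": [0, 0, 0], "twist": 0, "gripper": 0},
    {"travel": [0, 0, 0], "twist": 0, "gripper": 25},
    {"travel": [0, 0, 0], "twist": 0, "gripper": 40},
    {"travel": [0, 0, 0], "twist": 0, "gripper": 60},
    {"travel": [0, 0, 0], "twist": 0, "gripper": 80},
    {"travel": [0, 0, 0], "twist": 0, "gripper": 80},
    {"travel": [0, 0, 0], "twist": 0, "gripper": 80},
    {"travel": [0, 0, 0], "twist": 0, "gripper": 80},
  ],
)

```text
time_s: 15.9
eef_pos: [0.5807, -0.0659, 0.0748]
ee_rot: [-90.0, 0.0, 16.5]
wrist_force: [-0.7, 1.6, 0.9]
finger_gap: 0.801
```

Run:
```python
from h import *
from cell import arm
o=arm.observe();print(o["time_s"],o["eef_pos"],o["wrist_force"],o["finger_gap"])
f=arm.grab_frame("wrist");crop(f,0,0,640,400,1.25,"w10.png")
```

```text
15.9 [ 0.58073472 -0.06592483  0.07479547] [-0.7203613   1.64934288  0.88248632] 0.8006810221266201
```

View pics/w10.png

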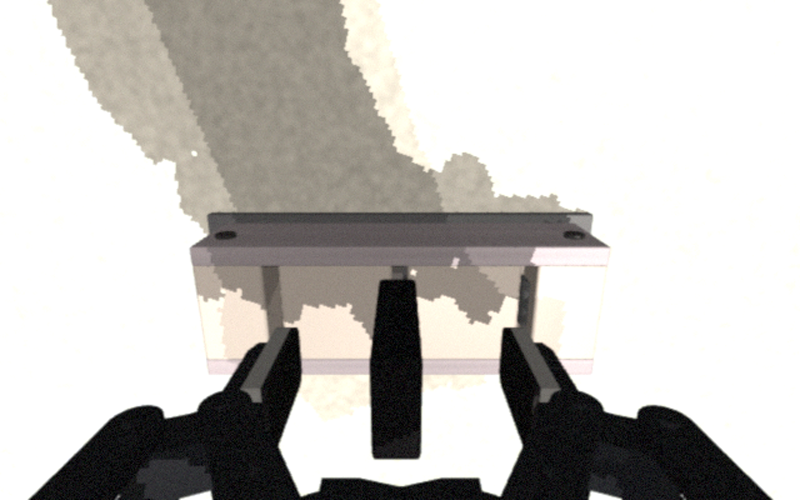

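Released: the handle stands alone at x≈396, with both fingers well clear at 300 and 500. Withdrawing straight up.

Call:
carry_out(
  commands=[
    {"travel": [0, -0.2, 0], "twist": 0, "gripper": 80},
    {"travel": [0, -0.6, 0], "twist": 0, "gripper": 80},
    {"travel": [0, -1.2, 0], "twist": 0, "gripper": 80},
    {"travel": [0, -2, 0], "twist": 0, "gripper": 80},
    {"travel": [0, -3, 0], "twist": 0, "gripper": 80},
    {"travel": [0, -4, 0], "twist": 0, "gripper": 80},
    {"travel": [0, -5, 0], "twist": 0, "gripper": 80},
    {"travel": [0, -5.5, 0], "twist": 0, "gripper": 80},
    {"travel": [0, -5.5, 0], "twist": 0, "gripper": 80},
    {"travel": [0, -5.5, 0], "twist": 0, "gripper": 80},
  ],
)

```text
time_s: 16.95
eef_pos: [0.5805, -0.0662, 0.212]
ee_rot: [-90.0, 0.0, 16.5]
wrist_force: [-0.7, -0.7, -0.2]
finger_gap: 0.798
```

Run:
```python
from h import *
from cell import arm
o=arm.observe();print(o["time_s"],o["eef_pos"],o["wrist_force"],o["finger_gap"])
f=arm.grab_frame("wrist");pickle.dump(f,open("w11.pkl","wb"));im=f["frame"][110:250,195:435,::-1]
cv2.imwrite("pics/w11.png",cv2.resize(np.clip(im*1.3,0,255).astype("uint8"),None,fx=3,fy=3,interpolation=cv2.INTER_NEAREST))
f=arm.grab_frame("side");crop(f,210,100,230,190,3,"s11.png")
```

```text
16.95 [ 0.58046646 -0.06621505  0.211961  ] [-0.67387358 -0.69134713 -0.18197775] 0.7984235881745546
```

View pics/w11.png

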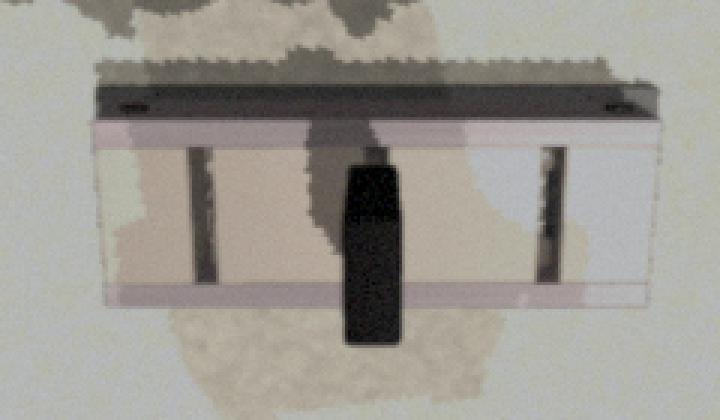

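View pics/s11.png

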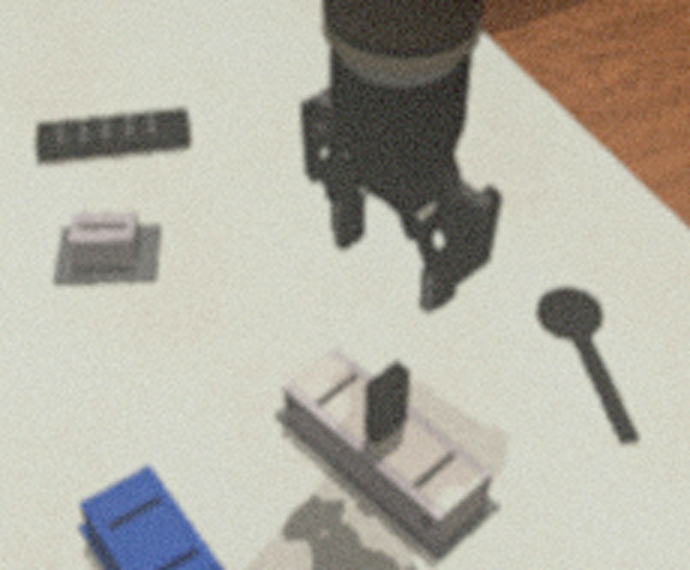

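Gauge stands in the middle slot and the gripper is clear. Checking centring, tilt and height from the handle's edges.

Run:
```python
from h import *
f=pickle.load(open("w11.pkl","rb"))
px=lambda x,y:(195+(x-1)/3,110+(y-1)/3)
ex=np.array([np.cos(np.radians(16.5)),np.sin(np.radians(16.5))]);ey=np.array([-ex[1],ex[0]]);c=np.array([.5809,-.0654])
for n,z,a,b in[("base edge",.042,(348,166),(397,166)),("top edge",.102,(345,344),(401,344))]:
    P=[ray(f,px(*p),z) for p in(a,b)];m=(P[0]+P[1])[:2]/2-c;print(n,"rack x,y mm",(m@ex*1e3).round(1),(m@ey*1e3).round(1),"w",np.linalg.norm(P[0]-P[1]))
```

```text
base edge rack x,y mm -14.6 -1.2 w 0.01385298575723334
top edge rack x,y mm 15.8 -0.9 w 0.013344838599458548
```

Centred within about 1.2 mm, upright to well under 0.02 rad, and the widths match the seated heights. Handing in.

```bash
python3 -c "
from cell import arm
print(arm.finish_job())"
```

```text
the job is handed in; nothing more can be done
None
```

The gauge is standing released in the middle slot of the white rack with its blade fully home, and I handed the job in at about 17 s of the 64 s allowed. No verdict was reported.

**What I did:** I lifted the gauge from its stand and tried the middle slot first. It was clear: about 1 N at 22 mm down, where a blocked slot would read about 16 N. I then lowered it in small steps until the shoulder touched, released it and backed straight up. I did not feel the left or right slots, since the middle one took the blade.

**Last checks:**
- **Height:** the shoulder met the rack at TCP z = 0.0752 m, against 0.0751 m predicted. The wrist read 4.8 N down and about 3 N sideways, so I estimate the rack force stayed well under 25 N.
- **Position:** the gauge is about 1.2 mm from the slot centre and upright to within about 0.01 rad, so both are inside the limits.
- **Surroundings:** the gripper is open and about 14 cm above the release height. In the last pictures the remote and paddle looked where they were. The spray was hidden behind the gripper in the last picture, but the arm never went near it.

**Disagreements:** my first rough corner picks in the top camera were about 5 mm off. I relied on the wrist and side cameras, which agreed on the rack to within about 1 mm. My first two move calls were refused because some rows had no twist value, so nothing moved.

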